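# Stopper the two jars of mosaic chips

## Task

Two white jars of stone chips stand open, and two blue stoppers that differ slightly in size stand beside them. Close each open jar with the stopper that fits it, pushed fully home so the stopper's collar lies flat on the rim, and leave both jars standing upright.

Things in the scene. Friction and masses are not known exactly. Their poses are not given: they have to be found in the camera images.
- small_jar: The smaller open white round jar, loose, half filled with dark stone chips, 0.6 kg. Outer diameter 52 mm, mouth diameter 44 mm, rim 80 mm above the table. Origin: centre of its underside, z up its axis. Left or right of the larger jar. (A third white jar, further from the robot, is already closed by its own blue stopper and is not part of the job.)
- large_jar: The larger open white round jar, loose, half filled with dark stone chips, 0.8 kg. Outer diameter 62 mm, mouth diameter 54 mm, rim 80 mm above the table. Origin: centre of its underside, z up its axis.
- small_stopper: Blue stopper of the smaller jar, 70 g, loose, standing on its nose, knob up. From below: tapered plug 24 mm long (diameter 24 mm at the nose, 39 mm at the top), collar 60 mm in diameter (24 to 29 mm above the nose), round knob 28 mm in diameter (29 to 65 mm up). Origin: centre of the nose's underside, z up. Home in its jar, loose by 2.5 mm all round, the origin lies 56 mm above the jar's origin.
- large_stopper: Blue stopper of the larger jar, 90 g, standing on its nose, knob up. Heights and knob as the small one's, but the plug is 34 mm in diameter at the nose, 49 mm at the top, and the collar 70 mm. Origin: centre of the nose's underside, z up. Home in its jar, loose by 2.5 mm all round, the origin lies 56 mm above the jar's origin. In the smaller jar it jams with the collar 8 mm above the rim.
Not all that is in view belongs to the job. Leave any pink look-alike of the large_stopper alone.

How it is judged (in metres and radians):
At the end, for the whole second after the job is handed in: The small stopper is home in the small jar and the large stopper in the large jar: each stopper within 10 mm of its jar's axis, its collar within 4 mm of the rim, stoppers and jars upright within 10 degrees, the jars standing on the table, everything released and at rest (horizontal distance between small_stopper and small_jar below 0.01 m and z of small_stopper in the frame of small_jar between 0.05 and 0.06 m and horizontal distance between large_stopper and large_jar below 0.01 m and z of large_stopper in the frame of large_jar between 0.05 and 0.06 m and angle between each of small_stopper, large_stopper, small_jar, large_jar's own z axis and vertical below 0.17 rad and height (world z) of each of small_jar, large_jar below 0.01 m and linear speed of each of small_stopper, large_stopper, small_jar, large_jar below 0.02 m/s); the robot touches nothing.
It fails at once if an open jar is tipped over (angle between any of small_jar, large_jar's own z axis and vertical above 0.6 rad).
It also fails if it takes over 59 s, if anything falls off the work surface, if the arm or the gripper's body presses on something with over 40 N, if the wrist force passes 120 N, or if a joint passes its speed limit or range.

## Robot

A 6-joint arm with a two-finger parallel gripper is mounted at the origin on the work surface. World frame = base frame: x ahead of the robot, y to its left, z up, the work surface at z = 0. Lengths are in mm, angles in rad, forces in N, time in s.
With the tool pointing down it reaches from about 300 to 775 mm from the base axis. Payload 14.6 kg.
Tool frame: the origin (TCP) lies at the very end of the fingers, on their centre line; the grasp point (between the pads) lies 19 mm behind it; z points along the fingers, y is the line along which they close (so a half turn about z gives the same grasp; the last joint's range is limited). The gripper opens to 94 mm and grips with 3 to 60 N. Pads are 16 mm wide; open, the fingers measure 119 mm over their backs; the gripper's body (75 mm by 177 mm) begins 78 mm behind the grasp point.
Start: joints at [1.229, 0.3, 1.521, -0, 1.321, -0.067], TCP at [149.243, 529.354, 205.446] pointing down, gripper open.
Joint ranges: [-3.03, 3.03], [-0.79, 2.21], [0.23, 2.52], [-1.04, 4.18], [0, 3.07], [-2.55, 2.55]. Speed limits (rad/s): [2.22, 2.22, 2.57, 3.14, 3.14, 3.14].

## Interface

Orientations are given as [roll, pitch, yaw] about the fixed x, y, z axes, in that order (R = Rz(yaw) Ry(pitch) Rx(roll)).
In Python, from cell import manip gives the robot as it stands. The module is installed in compiled form; this text tells all that it offers.
- The arm moves only by the shell command python3 -m inch 'ROWS' [FORCE]. ROWS is JSON, a list of rows, each an object of numbers: "gripper": the opening, from 0 (shut) to 1 (fully open); "dx", "dy", "dz": the shift along the world's x, y, z in m; "wx", "wy", "wz": the turn, a rotation vector about the world's x, y, z in degrees. A call has exactly 5 rows; each row is the pose to reach, as a shift and turn from the pose commanded when the call began; what a row does not reach only later rows make up. A row lasts 1/12 s, in which the tool goes at most 41.7 mm and 7.16 degrees, less where a joint would pass 70% of its speed; a pose out of reach is approached as far as the arm can. A call with a gripper value outside its range is refused whole. The fingers move at their own pace and stop on an object; FORCE is the grip in N (left out, the last holds). Time passes only in rows, so rows that repeat a pose let the fingers close, or fill a call up. It gives the time, the measured TCP pose, the force, the opening and the grip force at its end, in the units of the state.
- manip.read_state(): the state, without advancing time (a new reading comes with each control period).
- manip.camera(name): name is "scene" or "top" or "wrist"; returns the picture (384x512x3 uint8, blue, green, red); there is no depth.
- manip.camera_info(name): a dict with "camera_matrix" (3x3 intrinsics, pixels), "R" (3x3) and "t" (3): a world point X has camera coordinates R X + t; the wrist camera has in their place "tool_from_camera" (4x4, takes a point from camera to tool coordinates, whose origin is the TCP and whose axes are the flange's). Camera axes: x right, y down, z forward; pixel columns grow to the right and rows downward; lengths in mm; the calibration is good to about 2 mm. A picture is of the moment at which its call begins: read the wrist's pose just before it. camera_info takes no time and is no camera call.
- manip.sign_off(): hands the job in; it is judged then, once.
The state is a dict: "clock": time; "joints": joint angles; "qd": joint speeds; "effort": joint torques, N m; "eef_pos": TCP position; "eef_rot": TCP orientation; "wrist_force": force on the tool from outside, world axes, zero at the start; "moment": the same for the moment, N m; "finger_gap": finger opening in mm; "finger_force": force on a finger pad.
Only numpy, scipy, OpenCV 4.12 (cv2) and the standard library are available. Lean on these libraries where they do the work, as an engineer would, in place of code of your own. Each camera call takes 0.05 s, during which the arm holds its last target. There are 200 camera calls.

## Working session

There is one attempt and no reset: what is moved stays moved. The work goes in short steps, Python scripts to look and compute and a shell command to move; the robot and the scene stay as the last step left them, time stands still between calls to the robot, and variables do not carry over. Pictures are saved under pics/ and viewed, at most 10 in all, crops included, and the job is handed in when it is done.

```bash
mkdir -p pics
python3 - <<'E'
from cell import manip
import cv2,numpy as np
for n in ("top","scene"):
    cv2.imwrite(f"pics/{n}0.png",cv2.resize(manip.camera(n),(800,600),interpolation=cv2.INTER_CUBIC))
    i=manip.camera_info(n);print(n,i)
print(manip.camera_info("wrist"));print(manip.read_state())
E
```

```text
top {'camera_matrix': array([[400.51117015,   0.        , 259.12871427],
       [  0.        , 400.51117015, 193.41314497],
       [  0.        ,   0.        ,   1.        ]]), 'R': array([[ 0.00958817, -0.99956822,  0.0277749 ],
       [-0.98245112, -0.01459092, -0.18594867],
       [ 0.18627364, -0.02550457, -0.98216681]]), 't': array([-16.80477932, 513.03503523, 952.46475183])}
scene {'camera_matrix': array([[437.21874905,   0.        , 254.83831471],
       [  0.        , 437.21874905, 193.86441825],
       [  0.        ,   0.        ,   1.        ]]), 'R': array([[ 0.61318864,  0.78989756, -0.00784518],
       [ 0.67955584, -0.53254304, -0.50458079],
       [-0.40274502,  0.30407197, -0.86332884]]), 't': array([-319.00717049, -324.11092873, 1234.22579612])}
{'camera_matrix': array([[344.54264756,   0.        , 259.58631752],
       [  0.        , 344.54264756, 185.98015003],
       [  0.        ,   0.        ,   1.        ]]), 'tool_from_camera': array([[-1.14441898e-04, -9.59552209e-01, -2.81530717e-01,
         8.31060462e+01],
       [ 9.99999966e-01, -4.42576448e-05, -2.5565
[... 207 characters left out ...]

{'clock': 0.1, 'joints': array([ 1.22936457e+00,  3.00357137e-01,  1.52152209e+00, -4.11954603e-06,
        1.32068226e+00, -6.65809874e-02]), 'qd': array([-4.23243574e-04, -1.24375131e-03, -2.46995541e-04,  4.83732482e-04,
        8.57143196e-04,  8.58580077e-05]), 'effort': array([ 1.11662896e-03, -5.32633567e+01, -3.53293526e+01,  7.09792902e-02,
        2.33358733e-02, -6.72897727e-05]), 'eef_pos': array([149.18783331, 529.1389869 , 204.97379224]), 'eef_rot': array([-3.14062570e+00, -6.04769415e-05,  2.86674288e+00]), 'wrist_force': array([ 0.63637448, -0.39984267, -0.59024756]), 'moment': array([0.05917447, 0.02155555, 0.0147657 ]), 'finger_force': 0.0, 'finger_gap': 94.19436182040911}
```

View pics/top0.png

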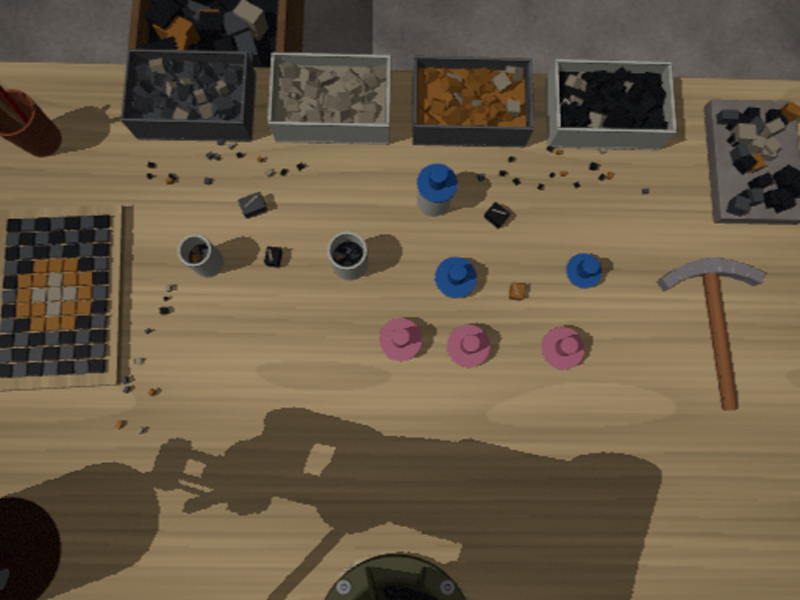

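View pics/scene0.png

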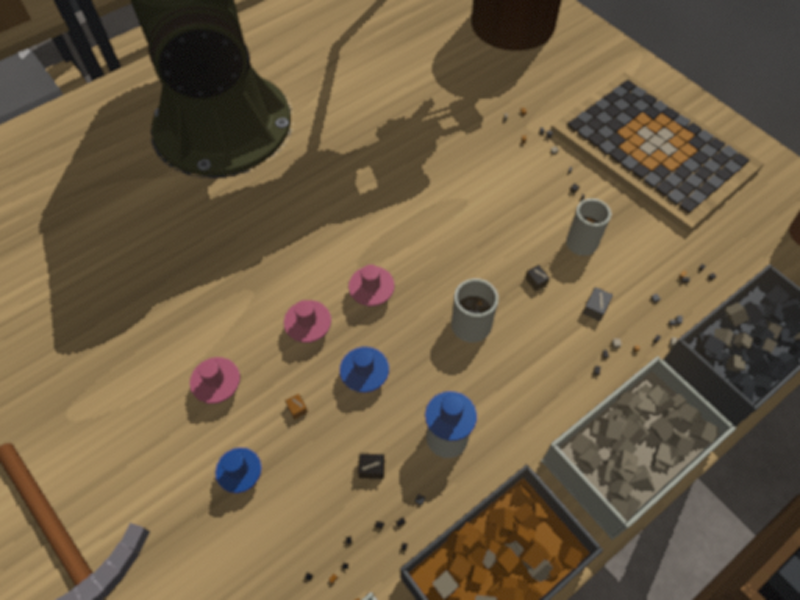

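The top view shows the small jar rim near (196,250) px in the 800x600 picture and the large jar rim near (348,250). The blue large stopper is at (456,277) and the blue small one at (585,270). The closed jar at (437,185) and the pink stoppers are to be left alone. I'll measure precisely with enlarged crops.

```bash
cat > h.py <<'E'
from cell import manip
import cv2,numpy as np
def unproj(n,uv,z):
    i=manip.camera_info(n);R,t=i["R"],i["t"]
    d=R.T@np.linalg.solve(i["camera_matrix"],[uv[0],uv[1],1]);c=-R.T@t
    return (c+d*(z-c[2])/d[2])[:2]
def proj(n,X):
    i=manip.camera_info(n);p=i["camera_matrix"]@(i["R"]@np.array(X,float)+i["t"]);return p[:2]/p[2]
def circ(n,x,y,z,r): return np.array([proj(n,(x+r*np.cos(a),y+r*np.sin(a),z)) for a in np.linspace(0,2*np.pi,60)])
E
python3 - <<'E'
from h import *
from scipy.optimize import least_squares
ims={}
for n in("top","scene"):
    im=ims[n]=manip.camera(n)
    h=cv2.cvtColor(im,cv2.COLOR_BGR2HSV)
    m=cv2.inRange(h,(100,120,40),(125,255,255))
    for c in cv2.findContours(m,0,cv2.CHAIN_APPROX_NONE)[0]:
        if cv2.contourArea(c)<200: continue
        hu=cv2.convexHull(c)
        e=cv2.fitEllipse(hu)
        w=unproj(n,e[0],26.5);
        P=np.array([unproj(n,q+0.,29) for q in c[:,0]])
        f=least_squares(lambda v:np.hypot(P[:,0]-v[0],P[:,1]-v[1])-v[2],[*w,30],loss="soft_l1")
        print(n,"blue",cv2.contourArea(c),np.round(e[0],1),np.round(w),"z29 circle",f.x.round(1))
g={"top":[(196,250),(348,250)],"scene":[(592,212),(475,297)]}
tiles=[]
for n in g:
    for k in g[n]:
        c=np.array(k)/1.5625;print(n,unproj(n,c,80).round(1))
        x0,y0=(c-[20,20]).astype(int);print("crop origin",x0,y0)
        tiles.append(cv2.resize(ims[n][y0:y0+40,x0:x0+40],(300,300),interpolation=cv2.INTER_CUBIC))
cv2.imwrite("pics/crop1.png",np.vstack([np.hstack(tiles[:2]),np.hstack(tiles[2:])]))
E
```

```text
top blue 491.0 [291.4 177.2] [561. -94.] z29 circle [560.9 -93.7  32.6]
top blue 349.0 [373.5 172.9] [ 576. -308.] z29 circle [ 575.8 -307.3   27.9]
top blue 450.0 [279.4 116.7] [725. -63.] z29 circle [724.6 -62.6  32.6]
scene blue 564.0 [152.2 300.6] [ 575. -306.] z29 circle [ 576.  -305.6   27.3]
scene blue 694.0 [288.2 265.9] [688. -41.] z29 circle [688.1 -41.2  32.1]
scene blue 442.5 [232.8 236.2] [561. -92.] z29 circle [561.  -91.7  30.7]
top [585.1 316.6]
crop origin 105 140
top [589.2  80.3]
crop origin 202 140
scene [585.3 319. ]
crop origin 358 115
scene [589.2  82.9]
crop origin 284 170
```

View pics/crop1.png

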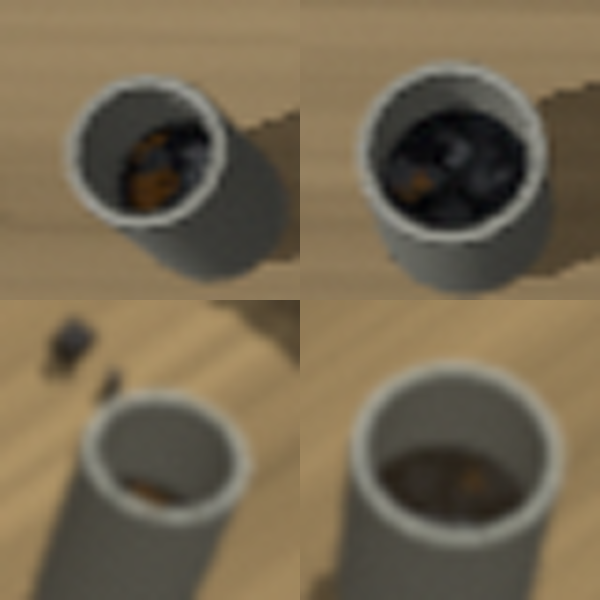

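Rim centres in the crops (7.5x): top small (146,152), top large (152,152), scene small (166,157), scene large (156,152), each relative to its tile.

```bash
python3 - <<'E'
from h import *
for n,u in (("top",(123.97,159.77)),("scene",(379.6,135.4)),("top",(221.77,159.77)),("scene",(304.3,189.77))): print(n,unproj(n,u,80).round(1))
E
python3 -m inch '[{"dx":0.03,"dy":-0.04,"gripper":0.55},{"dx":0.06,"dy":-0.07,"gripper":0.55},{"dx":0.09,"dy":-0.10,"gripper":0.55},{"dx":0.12,"dy":-0.13,"gripper":0.55},{"dx":0.14,"dy":-0.16,"gripper":0.55}]' 20
```

```text
top [585.7 320.1]
scene [585.8 320.9]
top [589.8  82.7]
scene [589.  84.]validation failed for argument at $[0]...
```

```bash
python3 -m inch '[{"dx":0.02,"dy":-0.03,"dz":0,"wx":0,"wy":0,"wz":0,"gripper":0.55},{"dx":0.05,"dy":-0.06,"dz":0,"wx":0,"wy":0,"wz":0,"gripper":0.55},{"dx":0.075,"dy":-0.09,"dz":0,"wx":0,"wy":0,"wz":0,"gripper":0.55},{"dx":0.10,"dy":-0.12,"dz":0,"wx":0,"wy":0,"wz":0,"gripper":0.55},{"dx":0.12,"dy":-0.15,"dz":0,"wx":0,"wy":0,"wz":0,"gripper":0.55}]' 20
```

```text
clock: 0.62
eef_pos: [270.3, 377.7, 205.3]
eef_rot: [-3.142, 0.0, 2.867]
wrist_force: [0.8, 0.5, 0.4]
finger_gap: 64.3
finger_force: 0.0
```

```bash
python3 -m inch '[{"dx":0.02,"dy":-0.033,"dz":0,"wx":0,"wy":0,"wz":0,"gripper":0.55},{"dx":0.04,"dy":-0.066,"dz":0,"wx":0,"wy":0,"wz":0,"gripper":0.55},{"dx":0.06,"dy":-0.1,"dz":0,"wx":0,"wy":0,"wz":0,"gripper":0.55},{"dx":0.08,"dy":-0.133,"dz":0,"wx":0,"wy":0,"wz":0,"gripper":0.55},{"dx":0.1,"dy":-0.166,"dz":0,"wx":0,"wy":0,"wz":0,"gripper":0.55}]'
python3 -m inch '[{"dx":0.02,"dy":-0.033,"dz":0,"wx":0,"wy":0,"wz":0,"gripper":0.55},{"dx":0.04,"dy":-0.066,"dz":0,"wx":0,"wy":0,"wz":0,"gripper":0.55},{"dx":0.06,"dy":-0.1,"dz":0,"wx":0,"wy":0,"wz":0,"gripper":0.55},{"dx":0.08,"dy":-0.133,"dz":0,"wx":0,"wy":0,"wz":0,"gripper":0.55},{"dx":0.1,"dy":-0.166,"dz":0,"wx":0,"wy":0,"wz":0,"gripper":0.55}]'
```

```text
clock: 1.03
eef_pos: [369.7, 211.6, 205.6]
eef_rot: [3.141, 0.0, 2.867]
wrist_force: [-0.2, 0.1, -0.2]
finger_gap: 51.9
finger_force: 0.0
clock: 1.45
eef_pos: [469.8, 45.4, 205.5]
eef_rot: [3.142, 0.0, 2.867]
wrist_force: [0.6, 0.3, -0.9]
finger_gap: 51.8
finger_force: 0.0
```

```bash
python3 -m inch '[{"dx":0.02,"dy":-0.03,"dz":-0.01,"wx":0,"wy":0,"wz":0,"gripper":0.55},{"dx":0.04,"dy":-0.06,"dz":-0.02,"wx":0,"wy":0,"wz":0,"gripper":0.55},{"dx":0.06,"dy":-0.09,"dz":-0.03,"wx":0,"wy":0,"wz":0,"gripper":0.55},{"dx":0.08,"dy":-0.12,"dz":-0.04,"wx":0,"wy":0,"wz":0,"gripper":0.55},{"dx":0.091,"dy":-0.138,"dz":-0.05,"wx":0,"wy":0,"wz":0,"gripper":0.55}]'
cat >> h.py <<'E'
from scipy.spatial.transform import Rotation as Ro
def wpose():
    s=manip.read_state();i=manip.camera_info("wrist");T=np.eye(4)
    T[:3,:3]=Ro.from_euler("xyz",s["eef_rot"]).as_matrix();T[:3,3]=s["eef_pos"]
    return T@i["tool_from_camera"],i["camera_matrix"]
def wun(W,uv,z):
    T,K=W;d=T[:3,:3]@np.linalg.solve(K,[uv[0],uv[1],1]);c=T[:3,3];return (c+d*(z-c[2])/d[2])[:2]
def wpr(W,X):
    T,K=W;p=K@(T[:3,:3].T@(np.array(X,float)-T[:3,3]));return p[:2]/p[2]
def wshow(name,circles):
    W=wpose();im=manip.camera("wrist").copy()
    im=cv2.resize(im,(800,600),interpolation=cv2.INTER_CUBIC)
    for x,y,z,r in circles:
        p=np.array([wpr(W,(x+r*np.cos(a),y+r*np.sin(a),z)) for a in np.linspace(0,6.283,60)])
        cv2.polylines(im,[((p+.5)*1.5625-.5).astype(np.int32)],True,(0,255,255),1)
    cv2.imwrite("pics/"+name,im);return W
E
python3 - <<'E'
from h import *
W=wshow("w1.png",[(561,-92.7,29,35),(561,-92.7,65,14)]);print(manip.read_state()["eef_pos"])
E
```

```text
clock: 1.87
eef_pos: [561.4, -93.5, 154.5]
eef_rot: [-3.141, -0.0, 2.865]
wrist_force: [0.7, -0.6, 0.6]
finger_gap: 51.5
finger_force: 0.0
[561.36575615 -95.12536574 152.26940884]
```

View pics/w1.png

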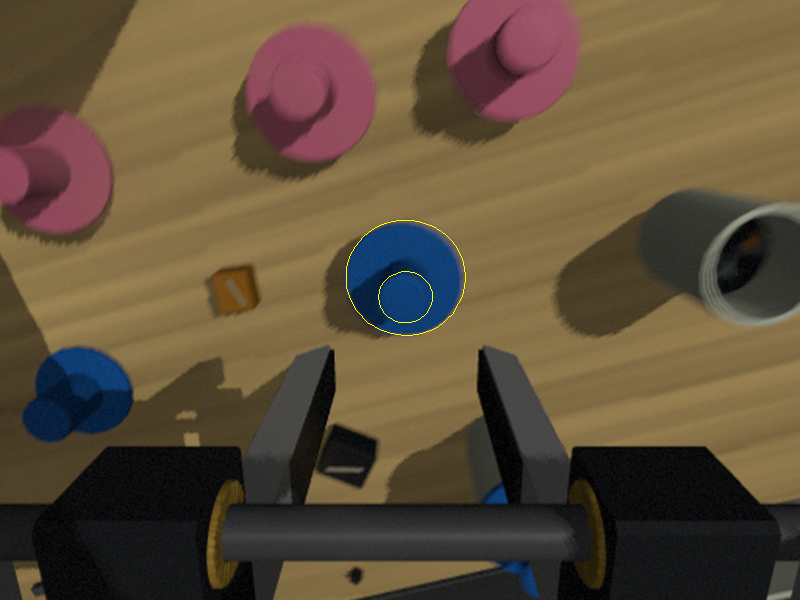

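The predicted outlines lie right on the blue stopper (collar at (406,278), knob at (406,297)), with no obstacle under the fingers. I'll descend and grip.

```bash
python3 -m inch '[{"dx":0,"dy":0,"dz":-0.03,"wx":0,"wy":0,"wz":0,"gripper":0.55},{"dx":0,"dy":0,"dz":-0.06,"wx":0,"wy":0,"wz":0,"gripper":0.55},{"dx":0,"dy":0,"dz":-0.09,"wx":0,"wy":0,"wz":0,"gripper":0.55},{"dx":0,"dy":0,"dz":-0.11,"wx":0,"wy":0,"wz":0,"gripper":0.55},{"dx":0,"dy":0,"dz":-0.12,"wx":0,"wy":0,"wz":0,"gripper":0.55}]'
python3 -m inch '[{"dx":0,"dy":0,"dz":0,"wx":0,"wy":0,"wz":0,"gripper":0.2},{"dx":0,"dy":0,"dz":0,"wx":0,"wy":0,"wz":0,"gripper":0.2},{"dx":0,"dy":0,"dz":0,"wx":0,"wy":0,"wz":0,"gripper":0.2},{"dx":0,"dy":0,"dz":0,"wx":0,"wy":0,"wz":0,"gripper":0.2},{"dx":0,"dy":0,"dz":0,"wx":0,"wy":0,"wz":0,"gripper":0.2}]' 20
```

```text
clock: 2.33
eef_pos: [558.8, -90.3, 32.5]
eef_rot: [-3.141, -0.004, 2.867]
wrist_force: [-0.2, -0.4, -0.5]
finger_gap: 51.8
finger_force: 0.0
clock: 2.75
eef_pos: [561.0, -90.9, 36.9]
eef_rot: [-3.142, 0.002, 2.867]
wrist_force: [0.2, -2.0, 4.8]
finger_gap: 28.0
finger_force: 19.9
```

```bash
python3 -m inch '[{"dx":0,"dy":0,"dz":0.02,"wx":0,"wy":0,"wz":0,"gripper":0.2},{"dx":0,"dy":0,"dz":0.05,"wx":0,"wy":0,"wz":0,"gripper":0.2},{"dx":0,"dy":0,"dz":0.08,"wx":0,"wy":0,"wz":0,"gripper":0.2},{"dx":0,"dy":0,"dz":0.11,"wx":0,"wy":0,"wz":0,"gripper":0.2},{"dx":0,"dy":0,"dz":0.13,"wx":0,"wy":0,"wz":0,"gripper":0.2}]' 30
python3 -m inch '[{"dx":0.005,"dy":0.035,"dz":0,"wx":0,"wy":0,"wz":0,"gripper":0.2},{"dx":0.01,"dy":0.07,"dz":0,"wx":0,"wy":0,"wz":0,"gripper":0.2},{"dx":0.016,"dy":0.105,"dz":0,"wx":0,"wy":0,"wz":0,"gripper":0.2},{"dx":0.022,"dy":0.14,"dz":0,"wx":0,"wy":0,"wz":0,"gripper":0.2},{"dx":0.028,"dy":0.175,"dz":0,"wx":0,"wy":0,"wz":0,"gripper":0.2}]'
python3 -m inch '[{"dx":0,"dy":0,"dz":0,"wx":0,"wy":0,"wz":0,"gripper":0.2},{"dx":0,"dy":0,"dz":0,"wx":0,"wy":0,"wz":0,"gripper":0.2},{"dx":0,"dy":0,"dz":0,"wx":0,"wy":0,"wz":0,"gripper":0.2},{"dx":0,"dy":0,"dz":0,"wx":0,"wy":0,"wz":0,"gripper":0.2},{"dx":0,"dy":0,"dz":0,"wx":0,"wy":0,"wz":0,"gripper":0.2}]'
python3 - <<'E'
from h import *
P=np.array([manip.read_state()["eef_pos"]]);print(P)
W=wshow("w2.png",[(589.4,83.4,80,27),(589.4,83.4,80,31),(P[0,0],P[0,1],P[0,2]-6,35)])
E
```

```text
clock: 3.17
eef_pos: [560.8, -90.7, 169.1]
eef_rot: [3.141, 0.003, 2.867]
wrist_force: [-0.0, -0.7, -0.7]
finger_gap: 27.6
finger_force: 29.8
clock: 3.58
eef_pos: [588.3, 86.1, 166.2]
eef_rot: [3.141, 0.001, 2.867]
wrist_force: [1.2, -0.4, -0.4]
finger_gap: 27.6
finger_force: 29.8
clock: 4.0
eef_pos: [588.2, 83.3, 165.7]
eef_rot: [3.142, 0.0, 2.865]
wrist_force: [0.7, -0.3, -0.8]
finger_gap: 27.5
finger_force: 29.8
[[588.23523288  83.2682437  165.65184319]]
```

View pics/w2.png

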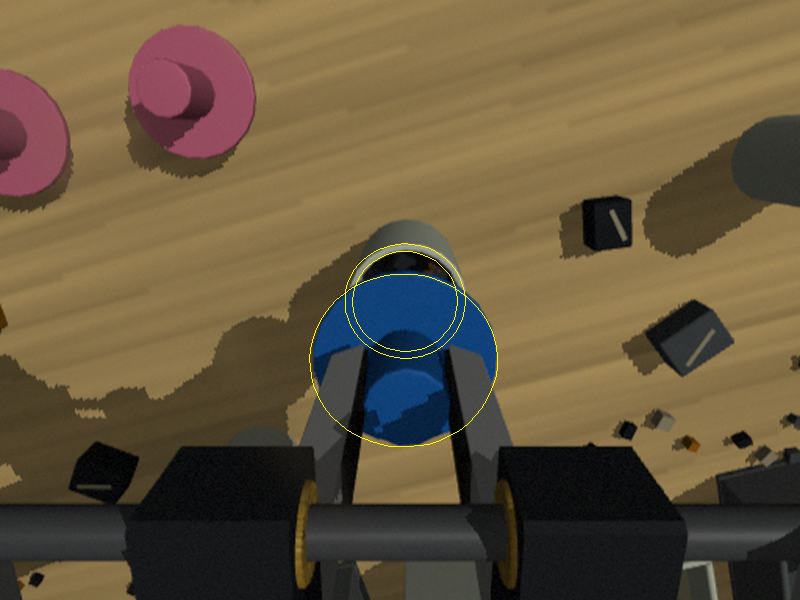

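The rim outline around (405,300) coincides with the prediction, and the held stopper is centred and level. I'll lower it.

```bash
python3 -m inch '[{"dx":0.001,"dy":0,"dz":-0.015,"wx":0,"wy":0,"wz":0,"gripper":0.2},{"dx":0.001,"dy":0,"dz":-0.03,"wx":0,"wy":0,"wz":0,"gripper":0.2},{"dx":0.001,"dy":0,"dz":-0.045,"wx":0,"wy":0,"wz":0,"gripper":0.2},{"dx":0.001,"dy":0,"dz":-0.055,"wx":0,"wy":0,"wz":0,"gripper":0.2},{"dx":0.001,"dy":0,"dz":-0.06,"wx":0,"wy":0,"wz":0,"gripper":0.2}]'
python3 -m inch '[{"dx":0,"dy":0,"dz":-0.003,"wx":0,"wy":0,"wz":0,"gripper":0.2},{"dx":0,"dy":0,"dz":-0.006,"wx":0,"wy":0,"wz":0,"gripper":0.2},{"dx":0,"dy":0,"dz":-0.008,"wx":0,"wy":0,"wz":0,"gripper":0.2},{"dx":0,"dy":0,"dz":-0.01,"wx":0,"wy":0,"wz":0,"gripper":0.2},{"dx":0,"dy":0,"dz":-0.012,"wx":0,"wy":0,"wz":0,"gripper":0.2}]'
```

```text
clock: 4.47
eef_pos: [588.8, 83.8, 104.1]
eef_rot: [-3.141, -0.002, 2.866]
wrist_force: [0.0, -0.1, -0.6]
finger_gap: 27.7
finger_force: 29.8
clock: 4.88
eef_pos: [589.5, 84.4, 93.7]
eef_rot: [3.141, 0.001, 2.867]
wrist_force: [-0.2, -0.6, -1.4]
finger_gap: 27.7
finger_force: 29.8
```

```bash
python3 -m inch '[{"dx":0,"dy":0,"dz":-0.001,"wx":0,"wy":0,"wz":0,"gripper":0.2},{"dx":0,"dy":0,"dz":-0.002,"wx":0,"wy":0,"wz":0,"gripper":0.2},{"dx":0,"dy":0,"dz":-0.003,"wx":0,"wy":0,"wz":0,"gripper":0.2},{"dx":0,"dy":0,"dz":-0.003,"wx":0,"wy":0,"wz":0,"gripper":0.2},{"dx":0,"dy":0,"dz":-0.003,"wx":0,"wy":0,"wz":0,"gripper":0.2}]'
```

```text
clock: 5.3
eef_pos: [589.9, 84.3, 92.5]
eef_rot: [3.141, 0.002, 2.867]
wrist_force: [-5.5, -2.7, 15.0]
finger_gap: 27.2
finger_force: 30.0
```

Contact of 15 N at about the home height, so I'll release and back off.

```bash
python3 -m inch '[{"dx":0,"dy":0,"dz":0.001,"wx":0,"wy":0,"wz":0,"gripper":0.5},{"dx":0,"dy":0,"dz":0.001,"wx":0,"wy":0,"wz":0,"gripper":0.5},{"dx":0,"dy":0,"dz":0.001,"wx":0,"wy":0,"wz":0,"gripper":0.5},{"dx":0,"dy":0,"dz":0.001,"wx":0,"wy":0,"wz":0,"gripper":0.5},{"dx":0,"dy":0,"dz":0.001,"wx":0,"wy":0,"wz":0,"gripper":0.5}]'
python3 -m inch '[{"dx":0,"dy":0,"dz":0.015,"wx":0,"wy":0,"wz":0,"gripper":0.5},{"dx":0,"dy":0,"dz":0.03,"wx":0,"wy":0,"wz":0,"gripper":0.5},{"dx":0,"dy":0,"dz":0.05,"wx":0,"wy":0,"wz":0,"gripper":0.5},{"dx":0,"dy":0,"dz":0.08,"wx":0,"wy":0,"wz":0,"gripper":0.5},{"dx":0,"dy":0,"dz":0.11,"wx":0,"wy":0,"wz":0,"gripper":0.5}]'
python3 - <<'E'
from h import *
W=wshow("w3.png",[(589.4,83.4,85,35),(589.4,83.4,121,14)]);print(manip.read_state()["eef_pos"])
E
```

```text
clock: 5.72
eef_pos: [589.2, 84.4, 91.2]
eef_rot: [-3.142, -0.0, 2.867]
wrist_force: [0.3, 0.2, -0.4]
finger_gap: 46.7
finger_force: 0.0
clock: 6.13
eef_pos: [588.8, 84.3, 202.0]
eef_rot: [-3.141, -0.001, 2.867]
wrist_force: [0.2, -1.3, -0.2]
finger_gap: 46.9
finger_force: 0.0
[590.83102041  84.50466684 208.95349581]
```

View pics/w3.png

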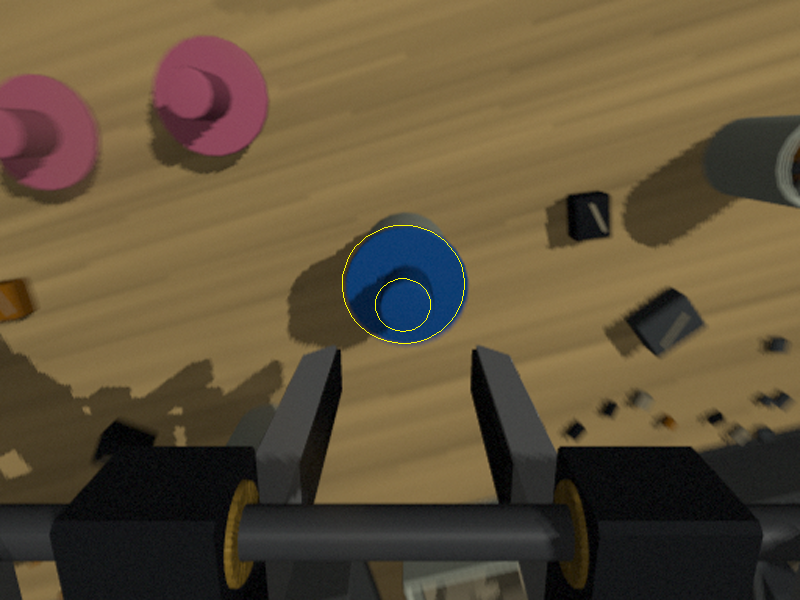

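The outlines (collar (404,284), knob (404,305)) match a fully seated, level stopper. Next is the small stopper.

```bash
python3 -m inch '[{"dx":0,"dy":-0.039,"dz":0,"wx":0,"wy":0,"wz":0,"gripper":0.5},{"dx":0,"dy":-0.078,"dz":0,"wx":0,"wy":0,"wz":0,"gripper":0.5},{"dx":-0.002,"dy":-0.117,"dz":0,"wx":0,"wy":0,"wz":0,"gripper":0.5},{"dx":-0.004,"dy":-0.156,"dz":0,"wx":0,"wy":0,"wz":0,"gripper":0.5},{"dx":-0.006,"dy":-0.195,"dz":0,"wx":0,"wy":0,"wz":0,"gripper":0.5}]'
python3 -m inch '[{"dx":0,"dy":-0.039,"dz":0,"wx":0,"wy":0,"wz":0,"gripper":0.5},{"dx":0,"dy":-0.078,"dz":0,"wx":0,"wy":0,"wz":0,"gripper":0.5},{"dx":-0.002,"dy":-0.117,"dz":0,"wx":0,"wy":0,"wz":0,"gripper":0.5},{"dx":-0.004,"dy":-0.156,"dz":0,"wx":0,"wy":0,"wz":0,"gripper":0.5},{"dx":-0.007,"dy":-0.195,"dz":0,"wx":0,"wy":0,"wz":0,"gripper":0.5}]'
python3 -m inch '[{"dx":0,"dy":0,"dz":-0.02,"wx":0,"wy":0,"wz":0,"gripper":0.5},{"dx":0,"dy":0,"dz":-0.04,"wx":0,"wy":0,"wz":0,"gripper":0.5},{"dx":0,"dy":0,"dz":-0.05,"wx":0,"wy":0,"wz":0,"gripper":0.5},{"dx":0,"dy":0,"dz":-0.05,"wx":0,"wy":0,"wz":0,"gripper":0.5},{"dx":0,"dy":0,"dz":-0.05,"wx":0,"wy":0,"wz":0,"gripper":0.5}]'
python3 - <<'E'
from h import *
W=wshow("w4.png",[(576,-306.5,29,30),(576,-306.5,65,14)]);print(manip.read_state()["eef_pos"],manip.read_state()["joints"])
E
```

```text
clock: 6.6
eef_pos: [582.9, -112.4, 201.3]
eef_rot: [-3.142, -0.0, 2.867]
wrist_force: [0.7, 0.6, -1.0]
finger_gap: 47.1
finger_force: 0.0
clock: 7.02
eef_pos: [575.9, -307.6, 201.2]
eef_rot: [3.142, -0.0, 2.867]
wrist_force: [0.1, 0.7, -0.0]
finger_gap: 47.0
finger_force: 0.0
clock: 7.43
eef_pos: [576.4, -305.3, 151.7]
eef_rot: [3.142, -0.0, 2.867]
wrist_force: [-0.7, 0.8, 0.8]
finger_gap: 46.9
finger_force: 0.0
[ 576.74610111 -305.42490999  152.52795701] [-5.43124599e-01  5.71439726e-01  1.26000320e+00 -1.34183703e-05
  1.30893714e+00 -1.83980545e+00]
```

View pics/w4.png

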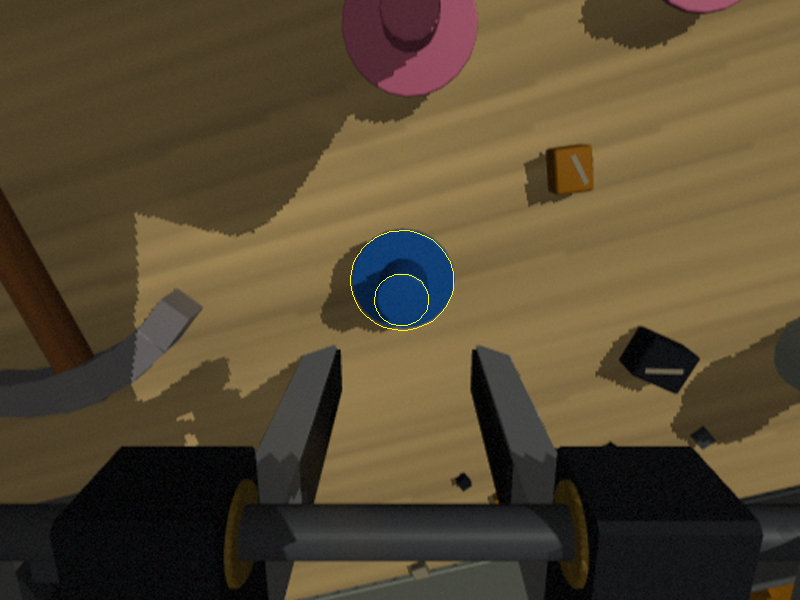

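The small stopper is where predicted (collar (402,280)), and the fingers are clear. I'll grip it and lift.

```bash
python3 -m inch '[{"dx":0,"dy":0,"dz":-0.03,"wx":0,"wy":0,"wz":0,"gripper":0.5},{"dx":0,"dy":0,"dz":-0.06,"wx":0,"wy":0,"wz":0,"gripper":0.5},{"dx":0,"dy":0,"dz":-0.09,"wx":0,"wy":0,"wz":0,"gripper":0.5},{"dx":0,"dy":0,"dz":-0.108,"wx":0,"wy":0,"wz":0,"gripper":0.5},{"dx":0,"dy":0,"dz":-0.117,"wx":0,"wy":0,"wz":0,"gripper":0.5}]'
python3 -m inch '[{"dx":0,"dy":0,"dz":0,"wx":0,"wy":0,"wz":0,"gripper":0.2},{"dx":0,"dy":0,"dz":0,"wx":0,"wy":0,"wz":0,"gripper":0.2},{"dx":0,"dy":0,"dz":0,"wx":0,"wy":0,"wz":0,"gripper":0.2},{"dx":0,"dy":0,"dz":0,"wx":0,"wy":0,"wz":0,"gripper":0.2},{"dx":0,"dy":0,"dz":0,"wx":0,"wy":0,"wz":0,"gripper":0.2}]' 30
python3 -m inch '[{"dx":0,"dy":0,"dz":0.03,"wx":0,"wy":0,"wz":0,"gripper":0.2},{"dx":0,"dy":0,"dz":0.065,"wx":0,"wy":0,"wz":0,"gripper":0.2},{"dx":0,"dy":0,"dz":0.1,"wx":0,"wy":0,"wz":0,"gripper":0.2},{"dx":0,"dy":0,"dz":0.135,"wx":0,"wy":0,"wz":0,"gripper":0.2},{"dx":0,"dy":0,"dz":0.165,"wx":0,"wy":0,"wz":0,"gripper":0.2}]'
```

```text
clock: 7.9
eef_pos: [576.0, -305.0, 33.0]
eef_rot: [3.141, -0.002, 2.867]
wrist_force: [-0.0, -0.6, 0.2]
finger_gap: 46.9
finger_force: 0.0
clock: 8.32
eef_pos: [577.2, -306.1, 36.5]
eef_rot: [-3.141, 0.003, 2.867]
wrist_force: [1.3, 1.1, 7.7]
finger_gap: 27.7
finger_force: 29.9
clock: 8.73
eef_pos: [576.3, -305.7, 202.8]
eef_rot: [-3.141, 0.002, 2.867]
wrist_force: [0.2, 0.0, -0.4]
finger_gap: 27.9
finger_force: 29.9
```

```bash
python3 -m inch '[{"dx":0,"dy":0.04,"dz":0,"wx":0,"wy":0,"wz":0,"gripper":0.2},{"dx":0,"dy":0.08,"dz":0,"wx":0,"wy":0,"wz":0,"gripper":0.2},{"dx":0,"dy":0.12,"dz":0,"wx":0,"wy":0,"wz":0,"gripper":0.2},{"dx":0,"dy":0.16,"dz":0,"wx":0,"wy":0,"wz":0,"gripper":0.2},{"dx":0,"dy":0.2,"dz":0,"wx":0,"wy":0,"wz":0,"gripper":0.2}]'
python3 -m inch '[{"dx":0,"dy":0.04,"dz":0,"wx":0,"wy":0,"wz":0,"gripper":0.2},{"dx":0,"dy":0.08,"dz":0,"wx":0,"wy":0,"wz":0,"gripper":0.2},{"dx":0,"dy":0.12,"dz":0,"wx":0,"wy":0,"wz":0,"gripper":0.2},{"dx":0,"dy":0.16,"dz":0,"wx":0,"wy":0,"wz":0,"gripper":0.2},{"dx":0,"dy":0.2,"dz":0,"wx":0,"wy":0,"wz":0,"gripper":0.2}]'
python3 -m inch '[{"dx":0,"dy":0.04,"dz":0,"wx":0,"wy":0,"wz":0,"gripper":0.2},{"dx":0,"dy":0.08,"dz":0,"wx":0,"wy":0,"wz":0,"gripper":0.2},{"dx":0.003,"dy":0.12,"dz":0,"wx":0,"wy":0,"wz":0,"gripper":0.2},{"dx":0.006,"dy":0.16,"dz":0,"wx":0,"wy":0,"wz":0,"gripper":0.2},{"dx":0.01,"dy":0.2,"dz":0,"wx":0,"wy":0,"wz":0,"gripper":0.2}]'
python3 -m inch '[{"dx":0,"dy":0.02,"dz":-0.01,"wx":0,"wy":0,"wz":0,"gripper":0.2},{"dx":0,"dy":0.027,"dz":-0.02,"wx":0,"wy":0,"wz":0,"gripper":0.2},{"dx":0,"dy":0.027,"dz":-0.03,"wx":0,"wy":0,"wz":0,"gripper":0.2},{"dx":0,"dy":0.027,"dz":-0.035,"wx":0,"wy":0,"wz":0,"gripper":0.2},{"dx":0,"dy":0.027,"dz":-0.035,"wx":0,"wy":0,"wz":0,"gripper":0.2}]'
python3 - <<'E'
from h import *
x,y,z=manip.read_state()["eef_pos"];print(x,y,z)
W=wshow("w5.png",[(585.7,320.5,80,22),(585.7,320.5,80,26),(x,y,z-6,30)])
E
```

```text
clock: 9.15
eef_pos: [575.9, -103.9, 200.2]
eef_rot: [3.142, 0.001, 2.866]
wrist_force: [1.2, -0.1, -0.8]
finger_gap: 27.9
finger_force: 29.9
clock: 9.57
eef_pos: [575.9, 96.3, 200.3]
eef_rot: [3.141, 0.001, 2.867]
wrist_force: [1.1, -0.5, -0.7]
finger_gap: 27.2
finger_force: 29.9
clock: 9.98
eef_pos: [585.9, 296.4, 200.3]
eef_rot: [3.141, 0.001, 2.867]
wrist_force: [0.9, 1.1, -0.3]
finger_gap: 27.4
finger_force: 29.9
clock: 10.4
eef_pos: [586.1, 319.6, 163.1]
eef_rot: [-3.14, -0.002, 2.865]
wrist_force: [-0.3, 0.3, -0.8]
finger_gap: 27.7
finger_force: 29.9
586.0606577869182 319.63297245500684 163.08169839570058
```

View pics/w5.png

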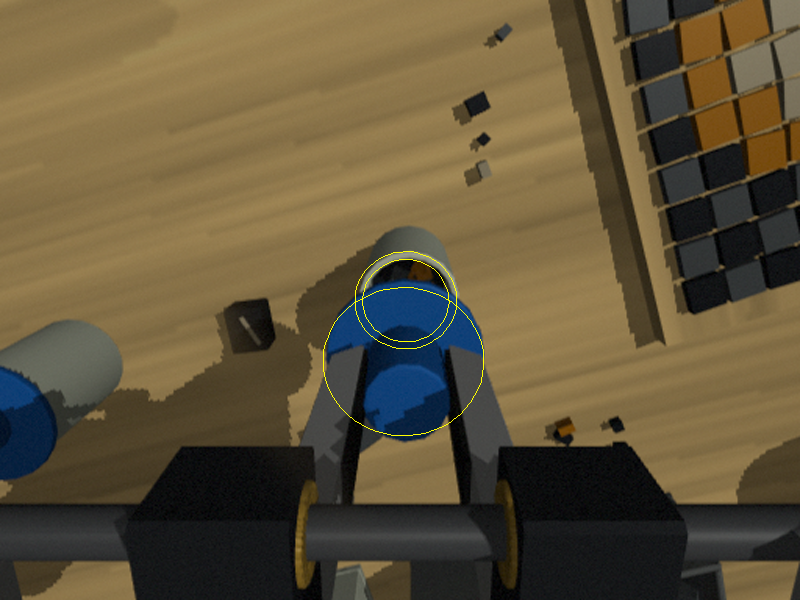

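The held collar sits about 3 mm towards −x of the tool axis (top edge at 281 px instead of 288). The rim is about 2 mm towards +x (256 instead of 252). I'll shift by +3 mm in x and −1 mm in y while lowering.

```bash
python3 -m inch '[{"dx":0.003,"dy":-0.001,"dz":-0.01,"wx":0,"wy":0,"wz":0,"gripper":0.2},{"dx":0.003,"dy":-0.001,"dz":-0.025,"wx":0,"wy":0,"wz":0,"gripper":0.2},{"dx":0.003,"dy":-0.001,"dz":-0.04,"wx":0,"wy":0,"wz":0,"gripper":0.2},{"dx":0.003,"dy":-0.001,"dz":-0.052,"wx":0,"wy":0,"wz":0,"gripper":0.2},{"dx":0.003,"dy":-0.001,"dz":-0.06,"wx":0,"wy":0,"wz":0,"gripper":0.2}]'
python3 -m inch '[{"dx":0,"dy":0,"dz":-0.002,"wx":0,"wy":0,"wz":0,"gripper":0.2},{"dx":0,"dy":0,"dz":-0.004,"wx":0,"wy":0,"wz":0,"gripper":0.2},{"dx":0,"dy":0,"dz":-0.006,"wx":0,"wy":0,"wz":0,"gripper":0.2},{"dx":0,"dy":0,"dz":-0.008,"wx":0,"wy":0,"wz":0,"gripper":0.2},{"dx":0,"dy":0,"dz":-0.01,"wx":0,"wy":0,"wz":0,"gripper":0.2}]'
```

```text
clock: 10.87
eef_pos: [589.3, 319.5, 103.0]
eef_rot: [-3.141, -0.001, 2.866]
wrist_force: [-0.9, 0.1, -1.3]
finger_gap: 27.2
finger_force: 29.9
clock: 11.28
eef_pos: [589.5, 320.5, 94.9]
eef_rot: [3.141, 0.001, 2.867]
wrist_force: [-0.1, -0.2, -0.8]
finger_gap: 27.4
finger_force: 29.9
```

```bash
python3 -m inch '[{"dx":0,"dy":0,"dz":-0.001,"wx":0,"wy":0,"wz":0,"gripper":0.2},{"dx":0,"dy":0,"dz":-0.002,"wx":0,"wy":0,"wz":0,"gripper":0.2},{"dx":0,"dy":0,"dz":-0.003,"wx":0,"wy":0,"wz":0,"gripper":0.2},{"dx":0,"dy":0,"dz":-0.004,"wx":0,"wy":0,"wz":0,"gripper":0.2},{"dx":0,"dy":0,"dz":-0.004,"wx":0,"wy":0,"wz":0,"gripper":0.2}]'
```

```text
clock: 11.7
eef_pos: [589.9, 320.7, 92.4]
eef_rot: [3.14, 0.002, 2.867]
wrist_force: [-3.0, -1.5, 11.1]
finger_gap: 27.5
finger_force: 30.0
```

Contact at home height again, so I'll release, back off and check.

```bash
python3 -m inch '[{"dx":0,"dy":0,"dz":0.001,"wx":0,"wy":0,"wz":0,"gripper":0.5},{"dx":0,"dy":0,"dz":0.001,"wx":0,"wy":0,"wz":0,"gripper":0.5},{"dx":0,"dy":0,"dz":0.001,"wx":0,"wy":0,"wz":0,"gripper":0.5},{"dx":0,"dy":0,"dz":0.001,"wx":0,"wy":0,"wz":0,"gripper":0.5},{"dx":0,"dy":0,"dz":0.001,"wx":0,"wy":0,"wz":0,"gripper":0.5}]'
python3 -m inch '[{"dx":0,"dy":0,"dz":0.015,"wx":0,"wy":0,"wz":0,"gripper":0.5},{"dx":0,"dy":0,"dz":0.03,"wx":0,"wy":0,"wz":0,"gripper":0.5},{"dx":0,"dy":0,"dz":0.05,"wx":0,"wy":0,"wz":0,"gripper":0.5},{"dx":0,"dy":0,"dz":0.08,"wx":0,"wy":0,"wz":0,"gripper":0.5},{"dx":0,"dy":0,"dz":0.11,"wx":0,"wy":0,"wz":0,"gripper":0.5}]'
python3 - <<'E'
from h import *
W=wshow("w6.png",[(587,320.5,85,30),(587,320.5,121,14)])
im=cv2.imread("pics/w6.png")[100:400,200:600]
s=manip.camera("scene")
t=[cv2.resize(s[y-25:y+35,x-40:x+40],(400,300),interpolation=cv2.INTER_CUBIC) for x,y in((379,135),(304,190))]
cv2.imwrite("pics/fin.png",np.vstack([np.hstack([im,im*0]),np.hstack(t)]))
E
```

```text
clock: 12.12
eef_pos: [589.2, 320.3, 91.2]
eef_rot: [-3.141, -0.0, 2.867]
wrist_force: [-0.2, 0.3, 0.6]
finger_gap: 46.9
finger_force: 0.0
clock: 12.53
eef_pos: [588.9, 320.2, 201.9]
eef_rot: [-3.14, -0.001, 2.867]
wrist_force: [0.1, 1.0, 0.1]
finger_gap: 47.0
finger_force: 0.0
```

View pics/fin.png

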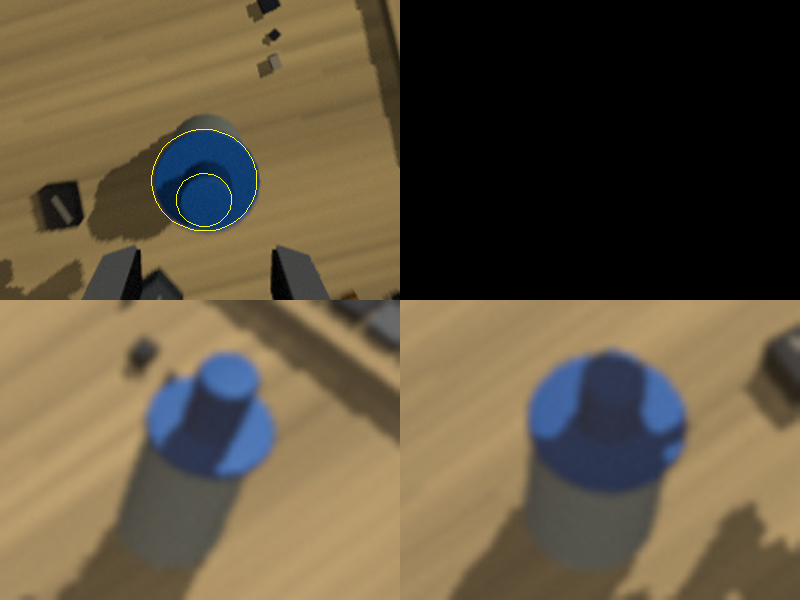

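Both jars are upright, with the collars flat on the rims. The small stopper's collar (205,180) and knob (204,200) match the home outline. I'll hand in.

```bash
python3 -c "
from cell import manip
print(manip.sign_off())"
```

```text
the job is handed in; nothing more can be done
None
```

Both jars are closed with their matching stoppers, collars flat on the rims and jars upright in the last pictures; I handed the job in at about 12.5 s, and no verdict came back.

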